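Click the sliding stop into the catch in front of the brush holder

TASK

With a fingertip, push the sliding stop along its rail until it clicks into the catch directly in front of the ceramic brush holder, so the holder stays put when the tray is turned, then take the hand away. Only push the stop, do not pinch it; do not turn the tray, and leave everything else standing where it is.

Things in the scene. Friction and masses are not known exactly. Their poses are not given: they have to be found in the camera images.
- tray_center (a point): Centre of the floor of the rectangular steel tray (300 mm along its x, 460 mm along its y, rim 18 mm high). Floor 34 mm above the work surface. z up; x points across the tray, away from the robot, to the row of three containers (x about +100 mm); y runs along the rail, to the robot's left. Clipper and comb lie at x about -105 mm. The tray is yawed by up to 0.4 rad.
- tray (a joint): Angle (rad) of the turntable under the tray, about the vertical axis through tray_center; 0 at the start. It turns when a moment of about 1 N m overcomes its friction. The rail runs through the axis, so a push along the rail at its middle hardly turns the tray. It has to stay as it is.
- stop (a joint): Position (m) of the sliding stop along the rail, growing towards the tray's +y (left); it is the tray-frame y of the plate's middle. Catches at -0.085 (right), 0 (middle), +0.085 (left); rail ends at -0.105 and +0.105. It starts free at 0.025 to 0.060, so the way to push depends on the catch. It cannot leave the rail or tilt and slides with about 0.5 N.
- stop_plate (a point): Point in the middle of the stop's upright plate, 70 mm above the tray floor; axes as the tray's. The plate stands across the rail: 100 mm along x, 10 mm thick along y over its two pads, from 30 to 104 mm above the tray floor. Under it a black shoe, 34 mm along x, 46 mm along y, 30 mm high (with a fillet at the plate's foot up to 39 mm).
- pad_right: Rubber bumper pad, 92 x 3 x 58 mm, on the stop plate's right face (tray's -y); its origin is its centre, 71 mm above the tray floor, 3.5 mm from the plate's middle. Push here to move the stop left.
- pad_left: The same pad on the plate's left face (tray's +y). Push here to move the stop right. Both pads pressed at once counts as pinching.
- catch_right (a point): Centre of the right catch: the gap between two dark ribs across the rail (14 mm apart, 4 mm high), on the rail's top, 10 mm above the tray floor. The rail is 14 mm wide and 280 mm long, with a dark end block (24 mm high) at either end.
- catch_middle (a point): Centre of the middle catch, 85 mm from the right one; made alike. How a catch feels: from about 14 to 7 mm before its centre a spring ball climbs the first rib and the push rises to some 6 N; then the force dips and the stop jumps ahead by itself to the centre, where the second rib holds it. Let go within 4 mm of the centre, it centres itself.
- catch_left (a point): Centre of the left catch, 85 mm from the middle one; made alike. Pushing on with some 6 N takes the stop out of a catch over its second rib; so it passes a catch that is not wanted.
- brush_holder: White ceramic cup, 64 mm across and 72 mm tall, with two brushes standing in it (up to 112 mm); origin under its centre. It stands behind the rail (tray x about +100 mm) in front of one of the three catches, within 6 mm along the rail: that catch is the goal. Loose, 0.3 kg.
- jar: Glass jar with a twist cap, 60 mm across, 80 mm tall, behind another of the catches; origin under its centre. Leave alone.
- bowl: Small open steel bowl, 64 mm across, 34 mm tall, behind the remaining catch; origin under its centre. Leave alone.
- clipper: Silver hair clipper lying on the tray's near side along the rail, 44 x 160 x 36 mm; origin under its middle. Leave alone.
- comb: Rose comb lying on the tray's near side, 32 x 170 x 5 mm; origin under its middle. Leave alone.
- mug: Mug, 80 mm across, 92 mm tall, on the ledge left of the tray; origin under its centre. Leave alone.
- spray: Spray bottle, 66 mm across, 180 mm tall, on the ledge to the left; origin under its centre. Leave alone.
- pot: Potted plant, pot 104 mm across, 95 mm tall, leaves to 160 mm, on the ledge to the right; origin under its centre. Leave alone.

How it is judged (in metres and radians):
On the way:
1. a finger pushes the stop along the rail (contact force between the fingers and stop above 0.4 N), for 0.1 s.
At the end, for the whole second after the job is handed in: The stop rests within 3 mm of the centre of the catch in front of the brush holder (where it has clicked in and stays unaided), the holder stands upright beside it, and the tray is turned no more than 0.12 rad from its start (((value of joint stop between -0.088 and -0.082 m and y of brush_holder in the frame of tray_center between -0.115 and -0.055 m) or (value of joint stop between -0.003 and 0.003 m and y of brush_holder in the frame of tray_center between -0.03 and 0.03 m) or (value of joint stop between 0.082 and 0.088 m and y of brush_holder in the frame of tray_center between 0.055 and 0.115 m)) and velocity of joint stop between -0.005 and 0.005 m/s and value of joint tray between -0.12 and 0.12 rad and x of brush_holder in the frame of tray_center above 0.07 m and angle between brush_holder's own z axis and vertical below 0.2 rad); the robot touches nothing.
It fails at once if the stop is pinched: both its pads pressed by the fingers at once (contact force between the fingers and pad_right above 0.5 N and contact force between the fingers and pad_left above 0.5 N).
It fails at once if the tray is turned more than 0.15 rad on its turntable (value of joint tray above 0.15 rad or value of joint tray below -0.15 rad).
It fails at once if a thing on the tray is lifted by more than 15 mm (height (world z) of any of brush_holder, jar, bowl, clipper, comb above 0.049 m).
It fails at once if a thing on the tray or the ledge is moved by more than 35 mm (distance of any of brush_holder, jar, bowl, clipper, comb, mug, spray, pot from where it was at the start of the episode above 0.035 m).
It fails at once if an upright thing is tipped by more than 0.4 rad (angle between any of brush_holder, jar, bowl, mug, spray, pot's own z axis and vertical above 0.4 rad).
It also fails if it takes over 42 s, if anything falls off the work surface, if the arm or the gripper's body presses on something with over 40 N, if the wrist force passes 120 N, or if a joint passes its speed limit or range.

ROBOT

A 6-joint arm with a two-finger parallel gripper is mounted at the origin on the work surface. World frame = base frame: x ahead of the robot, y to its left, z up, the work surface at z = 0. Lengths are in mm, angles in rad, forces in N, time in s.
With the tool pointing down it reaches from about 350 to 875 mm from the base axis. Payload 4.2 kg.
Tool frame: the origin (TCP) lies on the mounting face of the last link; the fingertips stand 173 mm ahead of it and the grasp point (between the pads) lies 155 mm ahead of it; z points along the fingers, y is the direction in which the jaws open and shut (so a half turn about z gives the same grasp; the last joint's range is limited). The gripper opens to 85 mm and grips with 20 to 120 N. Pads are 22 mm wide; open, the fingers measure 114 mm over their backs; the gripper's body (76 mm by 85 mm) begins 54 mm behind the grasp point. The pads swing forward as they close: fully open they stand 13 mm farther back than shut.
Start: joints at [1.516, 0.385, 0.008, 0, -1.194, -0.259], TCP at [192.89, 594.469, 404.712] pointing down, gripper open.
Joint ranges: [-3.14, 3.14], [-1.21, 2.06], [-1.07, 1.41], [-3.16, 2.05], [-2.99, -0.16], [-3.1, 3.1]. Speed limits (rad/s): [2.79, 2.79, 3.14, 3.14, 3.14, 3.14].

INTERFACE

Orientations are given as a unit quaternion [x, y, z, w].
In Python, from bench import arm gives the robot as it stands.
- The arm moves only by the shell command python3 -m jog 'ROWS' [OPENING]. ROWS is JSON, a list that holds one entry, the list of rows, each a list of 4 numbers: the shift along the tool's x, y, z in mm, then the turn about the tool's z in degrees. In form: [[[x, y, z, spin], ...]]. A call has exactly 5 rows; each row is the pose to reach, as a shift and turn from the pose measured when the call began, along the tool's axes at that moment; what a row does not reach only later rows make up. A row lasts 1/8 s, in which the tool goes at most 62.5 mm and 10.7 degrees, less where a joint would pass 70% of its speed; a pose out of reach is approached as far as the arm can. A call with a gripper value outside its range is refused whole. OPENING is the finger opening in mm, from 0 to 85.4, set as the call begins (- or left out, the last holds). The fingers move at their own pace and stop on an object; the grip force is fixed at half the most. Time passes only in rows, so rows that repeat a pose let the fingers close, or fill a call up. It gives the time, the measured TCP pose, the force and the opening at its end, in the units of the state.
- arm.read_state(): the state, without advancing time (a new reading comes with each control period).
- arm.get_image(name): name is "scene" or "top" or "wrist"; returns (picture, depth): 480x640x3 uint8, blue, green, red; 480x640 float32, mm along the optical axis (not along the pixel's ray), 0 where there is no reading.
- arm.camera_params(name): a dict with "mtx" (3x3 intrinsics, pixels), "k1" (the pictures are not rectified: a ray, as slopes to the right and down, at radius r is drawn at 1 + k1 r^2 times it, then the intrinsics apply), "R" (3x3) and "t" (3): a world point X has camera coordinates R X + t. Camera axes: x right, y down, z forward; pixel columns grow to the right and rows downward; lengths in mm; the calibration is good to about 2 mm. A picture is of the moment at which its call begins: read the wrist's pose just before it. camera_params takes no time and is no camera call; for the wrist camera it gives the pose at the moment of the call.
- arm.job_done(): hands the job in, once; it reports no verdict.
The state is a dict: "clock": time; "joints": joint angles; "joint_vel": joint speeds; "joint_efforts": joint torques, N m; "position": TCP position; "ee_rot": TCP orientation; "contact_force": force on the tool from outside, world axes, zero at the start; "wrist_torque": the same for the moment, N m; "gripper_width": finger opening in mm.
Only numpy, scipy, OpenCV 4.12 (cv2) and the standard library are available. Lean on these libraries where they do the work, as an engineer would, in place of code of your own. Each camera call takes 0.05 s, during which the arm holds its last target.

## Working session

There is one attempt and no reset: what is moved stays moved. The work goes in short steps, Python scripts to look and compute and a shell command to move; the robot and the scene stay as the last step left them, time stands still between calls to the robot, and variables do not carry over. Pictures are saved under pics/ and viewed, and the job is handed in when it is done.

```bash
ls; mkdir -p pics; python3 - <<'E'
from bench import arm
import cv2, numpy as np
s=arm.read_state(); print({k:np.round(v,3).tolist() for k,v in s.items()})
for n in ["top","scene"]:
    p,d=arm.get_image(n); cv2.imwrite(f"pics/{n}0.png",p); np.save(f"pics/{n}0.npy",d)
    c=arm.camera_params(n); print(n,{k:np.round(v,3).tolist() for k,v in c.items()})
E
```

```text
pics
{'clock': 0.0, 'joints': [1.516, 0.386, 0.007, -0.0, -1.194, -0.259], 'joint_vel': [-0.002, 0.0, 0.001, -0.001, 0.001, 0.002], 'joint_efforts': [0.0, -39.229, 18.84, 4.186, -0.005, 0.0], 'position': [192.811, 594.289, 403.616], 'ee_rot': [0.988, -0.156, -0.0, 0.001], 'contact_force': [0.419, 0.302, 0.525], 'wrist_torque': [-0.004, 0.007, 0.014], 'gripper_width': 85.35}
top {'mtx': [[511.831, 0.0, 324.012], [0.0, 511.831, 246.513], [0.0, 0.0, 1.0]], 'k1': -0.065, 'R': [[0.011, -1.0, -0.002], [-0.991, -0.011, -0.134], [0.134, 0.004, -0.991]], 't': [-15.604, 589.706, 1403.748]}
scene {'mtx': [[590.815, 0.0, 317.661], [0.0, 590.815, 235.898], [0.0, 0.0, 1.0]], 'k1': -0.059, 'R': [[0.409, 0.912, -0.01], [0.789, -0.359, -0.499], [-0.459, 0.196, -0.867]], 't': [-210.288, -398.148, 1738.315]}
```

View pics/top0.png

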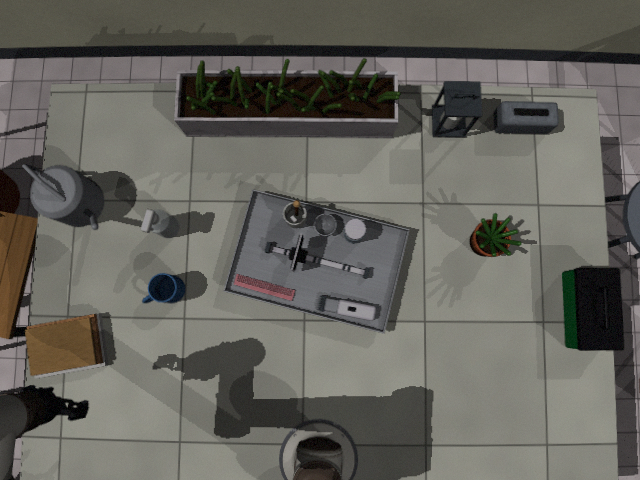

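View pics/scene0.png

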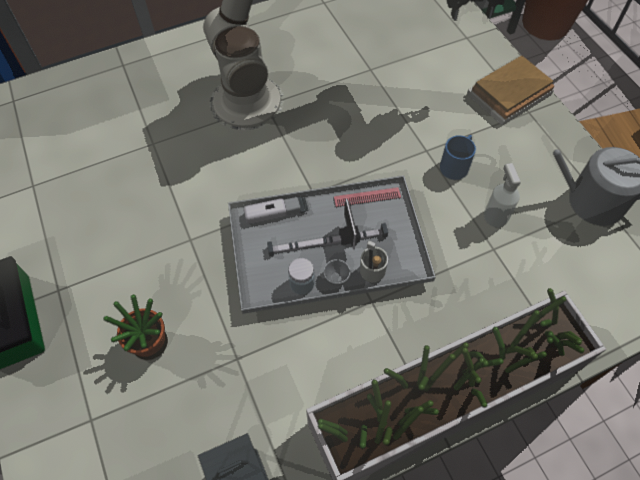

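```bash
python3 - <<'E'
import cv2
p=cv2.imread("pics/top0.png"); cv2.imwrite("pics/top0c.png",cv2.resize(p[180:340,215:425],None,fx=3.7,fy=3.7,interpolation=cv2.INTER_CUBIC))
p=cv2.imread("pics/scene0.png"); cv2.imwrite("pics/scene0c.png",cv2.resize(p[170:320,220:440],None,fx=3.6,fy=3.6,interpolation=cv2.INTER_CUBIC))
E
```

```text
(no output)
```

View pics/top0c.png

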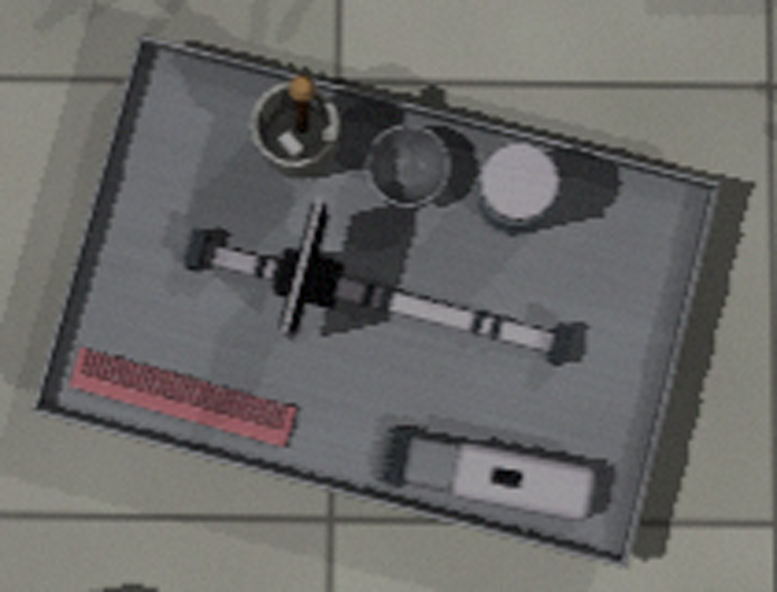

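View pics/scene0c.png

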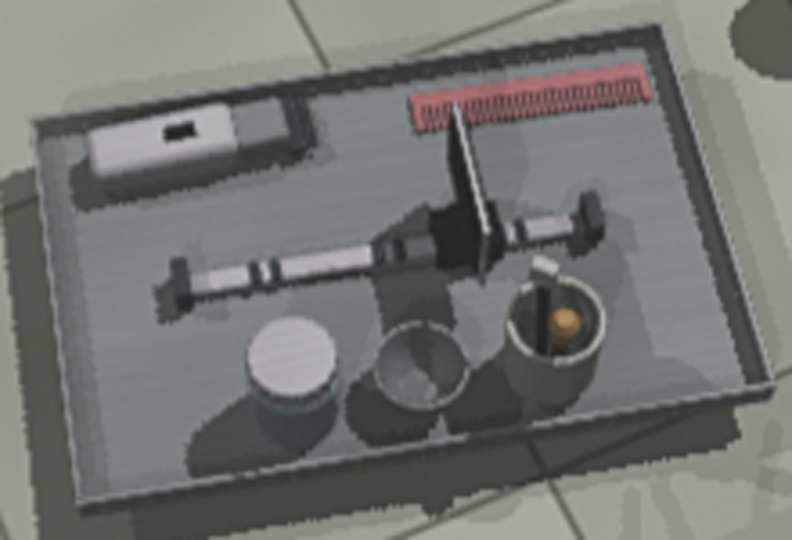

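```bash
cat > h.py <<'E'
import numpy as np, cv2
from bench import arm
def ray(name,px,z,c=None):
    c=c or arm.camera_params(name)
    u=cv2.undistortPoints(np.array(px,float).reshape(-1,1,2),np.array(c['mtx'],float),np.array([c['k1'],0,0,0.])).reshape(-1,2)
    R=np.array(c['R']);t=np.array(c['t']);C=-R.T@t
    D=np.c_[u,np.ones(len(u))]@R
    s=(z-C[2])/D[:,2]
    return C+D*s[:,None]
E
python3 - <<'E'
from h import *
top=lambda l:np.array(l,float)/3.7+[215-.5+.135,180-.5+.135]
sc=lambda l:np.array(l,float)/3.6+[220-.36,170-.36]
A=ray("top",top([[147,40],[717,185],[625,560],[42,407]]),52)
B=ray("scene",sc([[772,388],[80,504],[33,122],[657,28]]),52)
for X in(A,B):
    print(X.round(1).tolist(),X.mean(0).round(1)); 
    for i in range(4):
        d=X[(i+1)%4]-X[i]; print(np.hypot(*d[:2]).round(1),np.degrees(np.arctan2(d[1],d[0])).round(2))
c=A.mean(0)[:2]
# ribs z=48
ribsT=ray("top",top([[265,266],[373,295],[487,324]]),47)
ribsS=ray("scene",sc([[510,233],[393,250],[264,270]]),47)
print("ribs",ribsT.round(1).tolist(),ribsS.round(1).tolist())
PT=ray("top",top([[319,203],[289,334]]),138); PS=ray("scene",sc([[457,106],[486,277]]),138)
print("plate top far/near",PT.round(1).tolist(),PS.round(1).tolist())
print("holder",ray("top",top([[295,128]]),106).round(1),ray("scene",sc([[555,323]]),106).round(1))
print("bowl",ray("top",top([[409,166]]),68).round(1),"jar",ray("top",top([[519,181]]),114).round(1))
E
```

```text
[[746.9, 190.9, 52.0], [638.7, -245.8, 52.0], [356.3, -174.9, 52.0], [464.5, 261.5, 52.0]] [551.6   7.9  52. ]
450.0 -103.91
291.1 165.9
449.5 76.08
291.1 -14.02
[[750.5, 194.6, 52.0], [639.8, -246.5, 52.0], [354.0, -174.9, 52.0], [465.0, 262.8, 52.0]] [552.3   9.   52. ]
454.8 -104.09
294.6 165.94
451.6 75.76
293.5 -13.43
ribs [[573.5, 96.7, 47.0], [552.3, 14.6, 47.0], [531.3, -71.7, 47.0]] [[571.8, 92.1, 47.0], [550.8, 13.7, 47.0], [528.7, -72.3, 47.0]]
plate top far/near [[607.8, 52.1, 138.0], [514.0, 71.6, 138.0]] [[516.2, 75.3, 138.0], [639.4, 36.5, 138.0]]
holder [[668.4  72.3 106. ]] [[672.4  70.8 106. ]]
bowl [[647.8 -11.6  68. ]] jar [[629.4 -91.7 114. ]]
```

The brush holder stands at the left catch (+85), so I need to push left on pad_right. The stop is at roughly +50 and the tray yaw at about -14°. I'll move over now, turning so the closed fingers' sides face the plate.

```bash
cat >> h.py <<'E'
from scipy.spatial.transform import Rotation as Ro
Cn=np.array([552.,8.5]); yaw=np.radians(-14.0)
ex=np.array([np.cos(yaw),np.sin(yaw)]); ey=np.array([-ex[1],ex[0]])
def need(tx,ty,tipz):
    s=arm.read_state(); p=np.array(s['position']); R=Ro.from_quat(s['ee_rot']).as_matrix()
    g=np.r_[Cn+tx*ex+ty*ey,tipz+173]
    xd=-np.r_[ey,0]; l=R.T@xd
    d=p[:2]-Cn
    print("t",round(s['clock'],2),"tray xy",(d@ex).round(1),(d@ey).round(1),"tip z",round(p[2]-173,1),"F tray",np.round([np.array(s['contact_force'][:2])@ex,np.array(s['contact_force'][:2])@ey,s['contact_force'][2]],2),"w",round(s['gripper_width'],1))
    print("shift",(R.T@(g-p)).round(1),"spin",np.degrees(np.arctan2(l[1],l[0])).round(1))
E
python3 -m jog '[[[43,36,0,7],[86,72,0,14],[130,108,0,21],[173,144,0,28],[217,180,0,36]]]' 0; python3 -c "
from h import *
need(0,18,200)"
```

```text
clock: 0.72
position: [344.2, 354.3, 403.9]
ee_rot: [0.89, -0.456, 0.0, 0.001]
contact_force: [1.2, 0.2, -0.2]
gripper_width: 0.1
t 0.72 tray xy -285.3 285.3 tip z 230.9 F tray [ 1.11  0.44 -0.18] w 0.1
shift [390.4  19.8  31.4] spin 49.8
```

```bash
python3 -m jog '[[[50,3,0,9],[100,6,0,18],[150,8,0,27],[200,10,0,36],[250,12,0,44]]]' 0; python3 -c "
from h import *
need(0,15,200)"
```

```text
clock: 1.35
position: [481.1, 143.0, 404.0]
ee_rot: [-0.653, 0.757, -0.0, -0.001]
contact_force: [0.5, 0.5, -0.6]
gripper_width: -0.3
t 1.35 tray xy -101.3 113.3 tip z 231.0 F tray [ 0.31  0.63 -0.58] w -0.3
shift [107.6 -91.4  31.2] spin 5.5
```

```bash
python3 -m jog '[[[30,-25,0,2],[60,-50,0,4],[90,-75,10,5.5],[107.6,-91.4,20,5.5],[107.6,-91.4,31,5.5]]]' 0; python3 - <<'E'
from h import *
need(0,15,95)
for n in("wrist","top"):
    c=arm.camera_params(n);p,d=arm.get_image(n); cv2.imwrite(f"pics/{n}1.png",p)
    if n=="top": cv2.imwrite("pics/top1c.png",cv2.resize(p[180:340,215:425],None,fx=3.7,fy=3.7,interpolation=cv2.INTER_CUBIC))
    else:
        np.save("pics/w1d.npy",d); import pickle; pickle.dump(c,open("pics/w1.pkl","wb"))
E
```

```text
clock: 1.98
position: [556.1, 21.8, 372.1]
ee_rot: [-0.615, 0.789, -0.0, -0.002]
contact_force: [-0.4, 0.5, -0.0]
gripper_width: 0.1
t 1.98 tray xy 0.7 13.9 tip z 199.1 F tray [-0.47  0.35 -0.  ] w 0.1
shift [ -1.4   0.6 104.1] spin -0.1
```

View pics/wrist1.png

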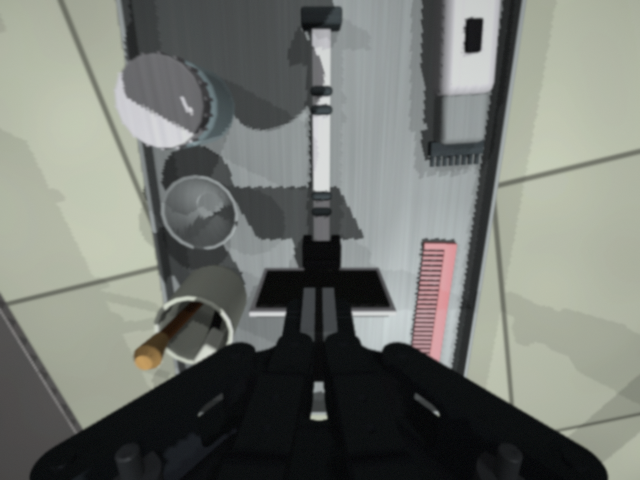

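View pics/top1c.png

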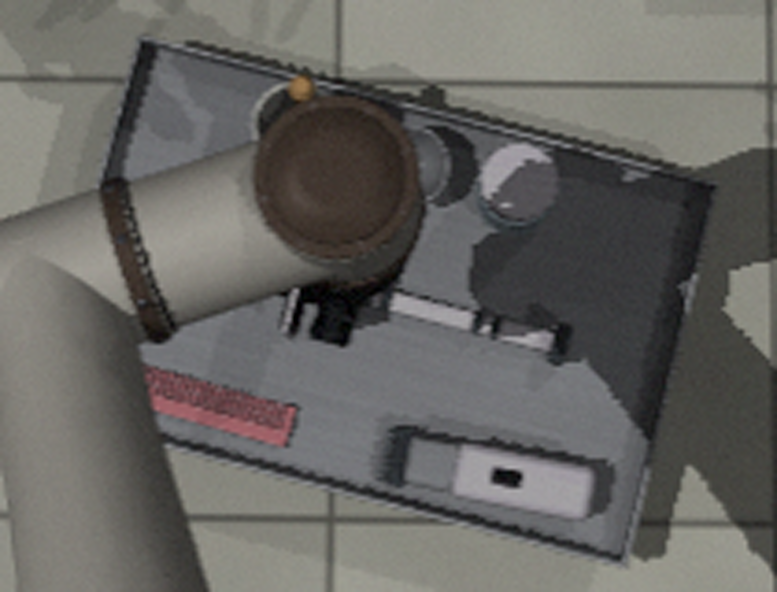

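```bash
python3 - <<'E'
from h import *
import pickle
c=pickle.load(open("pics/w1.pkl","rb"))
def show(n,px,z):
    P=ray("wrist",px,z,c); d=P[:,:2]-Cn
    print(n,np.c_[d@ex,d@ey].round(1).tolist())
show("plate top",[[253,311],[393,311]],138)
show("ribs",[[320,203.5],[321,100]],48)
show("rail",[[320,203.5],[321,40]],44)
show("holder rim",[[158,325],[233,330],[197,296]],106)
show("end block top",[[322,9],[321,28]],58)
E
```

```text
plate top [[44.4, 53.8], [-49.5, 54.0]]
ribs [[-1.0, 1.4], [-1.9, -82.6]]
rail [[-1.1, 2.3], [-1.9, -126.0]]
holder rim [[127.2, 85.4], [68.2, 90.0], [93.3, 59.8]]
end block top [[-2.5, -143.1], [-1.8, -131.0]]
```

```bash
python3 -m jog '[[[-1,1.5,25,0],[-1,2.5,50,0],[-1,2.5,75,0],[-1,2.5,94,0],[-1,2.5,94,0]]]' 0; python3 -c "
from h import *
need(-2,36,105)
p,d=arm.get_image('wrist'); cv2.imwrite('pics/wrist2.png',p)"
```

```text
clock: 2.7
position: [551.6, 25.0, 276.4]
ee_rot: [-0.616, 0.788, 0.001, -0.004]
contact_force: [0.3, -0.6, 0.1]
gripper_width: -0.0
t 2.7 tray xy -4.4 15.9 tip z 103.4 F tray [ 0.45 -0.52  0.1 ] w -0.0
shift [-20.   -2.4  -1.7] spin 0.1
```

View pics/wrist2.png

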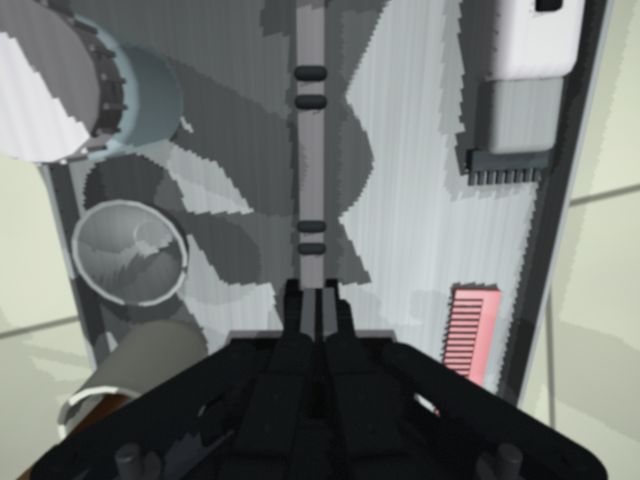

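The fingers are down at (319, 300), on the plate's right side (plate edge along row ~335). Nothing is touching yet, so I'll approach in small steps.

```bash
python3 -m jog '[[[-5,-2,0,0],[-10,-2,-1,0],[-14,-2,-1,0],[-18,-2,-1,0],[-22,-2,-1,0]]]' 0; python3 -c "
from h import *
need(-2,60,105)"; python3 -m jog '[[[-2,0,0,0],[-4,0,0,0],[-7,0,0,0],[-10,0,0,0],[-13,0,0,0]]]' 0; python3 -c "
from h import *
need(-2,60,105)"
```

```text
clock: 3.38
position: [559.5, 46.2, 278.5]
ee_rot: [-0.616, 0.788, 0.0, -0.003]
contact_force: [-0.2, -0.5, -0.8]
gripper_width: -0.0
t 3.38 tray xy -1.9 38.3 tip z 105.5 F tray [-0.08 -0.57 -0.75] w -0.0
shift [-21.7   0.1   0.4] spin 0.1
clock: 4.0
position: [562.6, 58.9, 278.4]
ee_rot: [-0.616, 0.788, 0.0, -0.003]
contact_force: [-0.7, -1.0, 0.0]
gripper_width: -0.3
t 4.0 tray xy -1.9 51.5 tip z 105.4 F tray [-0.44 -1.18  0.01] w -0.3
shift [-8.5  0.1  0.4] spin 0.1
```

```bash
python3 -m jog '[[[-1,0,0,0],[-2,0,0,0],[-3,0,0,0],[-4,0,0,0],[-5,0,0,0]]]' 0; python3 -c "
from h import *
need(-2,60,105)
for n in('wrist','scene'):
  p,d=arm.get_image(n); cv2.imwrite(f'pics/{n}3.png',p if n=='wrist' else cv2.resize(p[170:320,220:440],None,fx=3.6,fy=3.6,interpolation=cv2.INTER_CUBIC))"
```

```text
clock: 4.62
position: [563.8, 63.8, 278.4]
ee_rot: [-0.616, 0.788, 0.0, -0.003]
contact_force: [-0.9, -0.5, 0.5]
gripper_width: -0.2
t 4.62 tray xy -1.9 56.5 tip z 105.4 F tray [-0.72 -0.74  0.46] w -0.2
shift [-3.5  0.1  0.4] spin 0.1
```

View pics/wrist3.png

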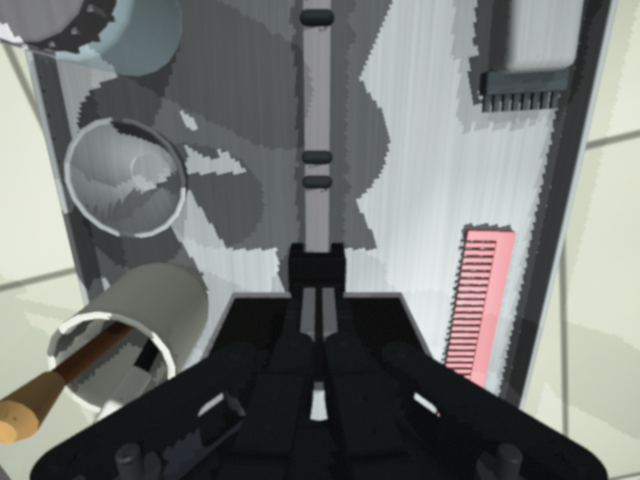

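View pics/scene3.png

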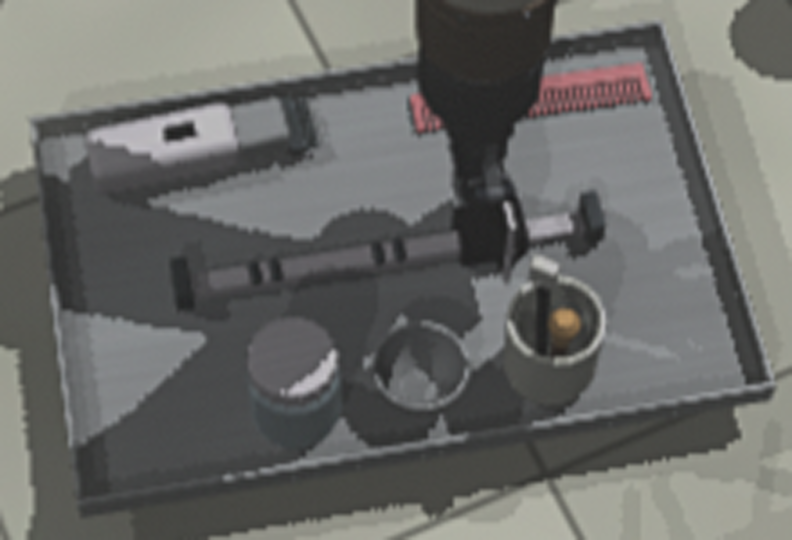

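```bash
python3 - <<'E'
from h import *
c=arm.camera_params("wrist")
for n,px,z in(("ribs mid",[317,170],48),("shoe low edge",[317,246],44),("shoe hi edge",[317,246],64),("shoe hi edge2",[317,287],64)):
    d=ray("wrist",[px],z,c)[0,:2]-Cn; print(n,(d@ex).round(1),(d@ey).round(1))
E
python3 -m jog '[[[-0.5,0,0,0],[-1,0,0,0],[-1.5,0,0,0],[-2,0,0,0],[-2.5,0,0,0]]]' 0; python3 -c "
from h import *
need(-2,60,105)"
```

```text
ribs mid -1.9 2.0
shoe low edge -2.0 49.9
shoe hi edge -2.0 42.6
shoe hi edge2 -2.0 68.4
clock: 5.35
position: [564.3, 65.4, 278.4]
ee_rot: [-0.616, 0.788, 0.0, -0.004]
contact_force: [-0.1, -6.4, 0.9]
gripper_width: -0.1
t 5.35 tray xy -1.9 58.2 tip z 105.4 F tray [ 1.47 -6.26  0.93] w -0.1
shift [-1.8  0.1  0.3] spin 0.0
```

Force has risen to 6 N, so the ball is climbing the first rib, as predicted (stop ≈ +71 to 73). I'll go on in small steps.

```bash
python3 -m jog '[[[-1,0,0,0],[-1.5,0,0,0],[-2,0,0,0],[-2.5,0,0,0],[-2.5,0,0,0]]]' 0; python3 -c "
from h import *
need(-2,60,105)"
```

```text
clock: 5.98
position: [564.8, 66.9, 278.4]
ee_rot: [-0.616, 0.788, -0.0, -0.005]
contact_force: [-0.0, -6.5, 1.5]
gripper_width: 0.1
t 5.97 tray xy -1.7 59.7 tip z 105.4 F tray [ 1.55 -6.27  1.48] w 0.1
shift [-0.3  0.3  0.4] spin 0.0
```

```bash
for i in 1; do python3 -m jog '[[[-1,0,0,0],[-1.5,0,0,0],[-2,0,0,0],[-2.5,0,0,0],[-2.5,0,0,0]]]' 0; done; python3 -c "
from h import *
need(-2,60,105)"; python3 -m jog '[[[-1,0,0,0],[-1.5,0,0,0],[-2,0,0,0],[-2.5,0,0,0],[-2.5,0,0,0]]]' 0;  python3 -c "
from h import *
need(-2,60,105)"
```

```text
clock: 6.6
position: [565.3, 68.9, 278.4]
ee_rot: [-0.616, 0.788, -0.0, -0.006]
contact_force: [0.3, -4.2, 0.8]
gripper_width: 0.3
t 6.6 tray xy -1.7 61.8 tip z 105.4 F tray [ 1.28 -4.01  0.75] w 0.3
shift [1.8 0.3 0.4] spin 0.0
clock: 7.22
position: [566.0, 71.8, 278.3]
ee_rot: [-0.616, 0.788, -0.0, -0.005]
contact_force: [-0.3, -0.6, 0.3]
gripper_width: -0.1
t 7.22 tray xy -1.7 64.8 tip z 105.3 F tray [-0.1  -0.65  0.29] w -0.1
shift [4.8 0.2 0.4] spin 0.0
```

The force rose to about 6 N and then dropped to about 0.6 N, so it has clicked. I'll back off and look.

```bash
python3 -m jog '[[[5,0,0,0],[12,0,0,0],[20,0,0,0],[26,0,0,0],[26,0,0,0]]]' 0; python3 -m jog '[[[0,0,-25,0],[0,0,-55,0],[0,0,-90,0],[0,0,-110,0],[0,0,-110,0]]]' 0; python3 - <<'E'
from h import *
import pickle
need(0,0,200)
c=arm.camera_params('wrist');pickle.dump(c,open("pics/w4.pkl","wb"))
p,d=arm.get_image('wrist'); cv2.imwrite('pics/wrist4.png',p)
E
```

```text
clock: 7.85
position: [559.6, 46.0, 278.6]
ee_rot: [-0.615, 0.788, -0.0, -0.005]
contact_force: [0.4, -0.3, -0.8]
gripper_width: -0.2
clock: 8.48
position: [560.7, 46.8, 390.3]
ee_rot: [-0.615, 0.788, -0.001, -0.003]
contact_force: [0.8, -0.1, 0.6]
gripper_width: 0.0
t 8.47 tray xy -0.8 39.3 tip z 217.3 F tray [0.84 0.07 0.59] w 0.0
shift [39.2 -0.9 17.5] spin -0.0
```

View pics/wrist4.png

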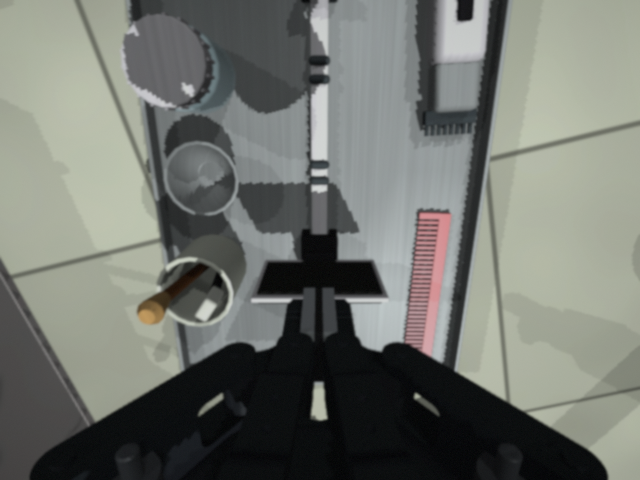

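```bash
python3 - <<'E'
from h import *
import pickle
c=pickle.load(open("pics/w4.pkl","rb"))
for n,px,z in(("mid",[319,172.5],48),("right",[318.5,69.5],48),("plate",[318,299],138),("shoe edge low",[320,231],44)):
    d=ray("wrist",[px],z,c)[0,:2]-Cn; print(n,(d@ex).round(1),(d@ey).round(1))
E
python3 -m jog '[[[50,0,0,0],[100,0,-20,0],[150,0,-30,0],[200,0,-30,0],[240,0,-30,0]]]' 0; python3 - <<'E'
from h import *
need(0,0,200)
for n,r in(("top",(180,340,215,425,3.7)),("scene",(170,320,220,440,3.6))):
    p,d=arm.get_image(n); a,b,e,f,k=r
    cv2.imwrite(f"pics/{n}5.png",cv2.resize(p[a:b,e:f],None,fx=k,fy=k,interpolation=cv2.INTER_CUBIC))
E
```

```text
mid -2.1 1.7
right -1.7 -82.6
plate -1.1 79.5
shoe edge low -3.2 58.0
clock: 9.15
position: [501.4, -187.5, 418.8]
ee_rot: [-0.615, 0.788, 0.001, -0.005]
contact_force: [-0.7, -0.6, -0.3]
gripper_width: 0.7
t 9.15 tray xy -1.7 -202.4 tip z 245.8 F tray [-0.52 -0.79 -0.34] w 0.7
shift [-202.7   -1.8   44.3] spin -0.1
```

View pics/top5.png

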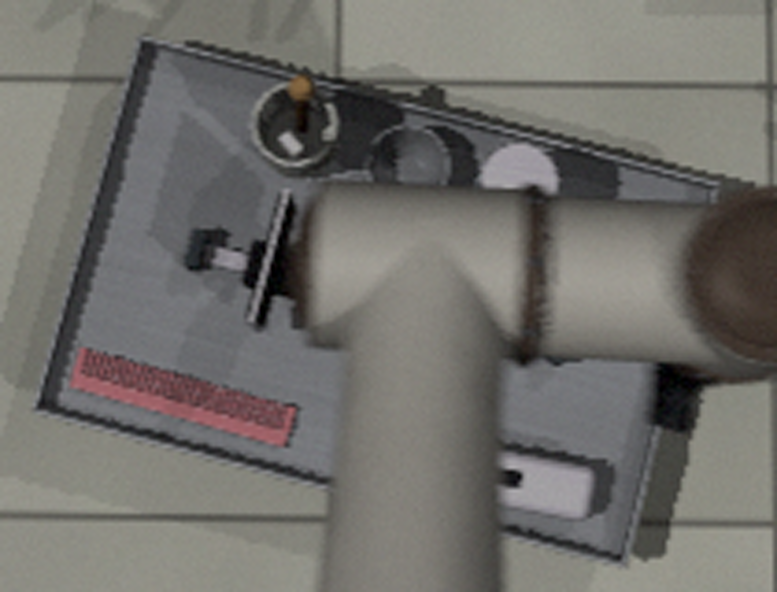

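View pics/scene5.png

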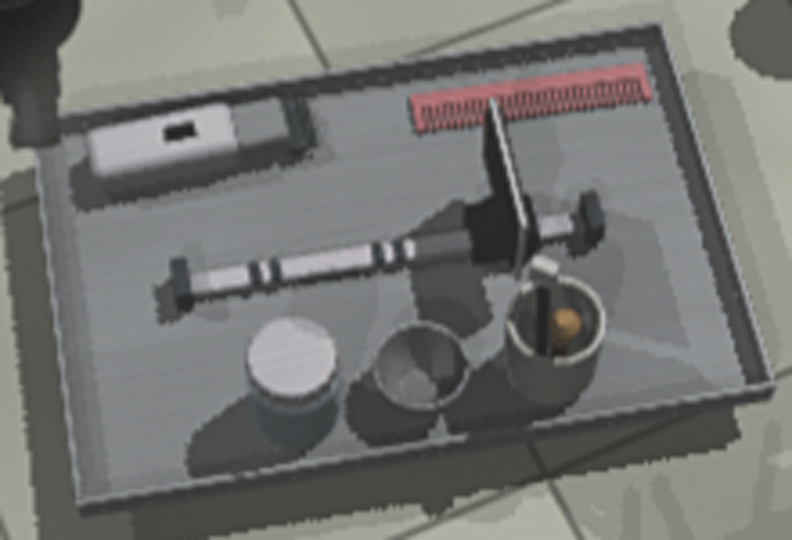

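```bash
python3 - <<'E'
from h import *
top=lambda l:np.array(l,float)/3.7+[215-.365,180-.365]
sc=lambda l:np.array(l,float)/3.6+[220-.36,170-.36]
def sh(n,cam,px,z):
    d=ray(cam,px,z)[:,:2]-Cn; print(n,np.c_[d@ex,d@ey].round(1).tolist())
sh("top before","top",top([[319,203],[289,334]]),138)
sh("top after","top",top([[288,190],[258,326]]),138)
sh("scene before","scene",sc([[457,106],[490,275]]),138)
sh("scene after","scene",sc([[492,100],[524,240]]),138)
sh("scene mid/right ribs, ","scene",sc([[393,250],[264,270]]),48)
import os
for n,r in(("top",(225,280,255,330)),("scene",(190,255,320,400))):
    p,d=arm.get_image(n); a,b,e,f=r
    cv2.imwrite(f"pics/{n}6.png",cv2.resize(p[a:b,e:f],None,fx=9,fy=9,interpolation=cv2.INTER_CUBIC))
E
```

```text
top before [[43.6, 55.8], [-52.1, 52.1]]
top after [[47.1, 79.6], [-52.2, 74.7]]
scene before [[-50.9, 56.2], [77.1, 51.0]]
scene after [[-51.4, 79.8], [56.3, 77.5]]
scene mid/right ribs,  [[-1.9, 4.7], [-2.5, -84.1]]
```

View pics/top6.png

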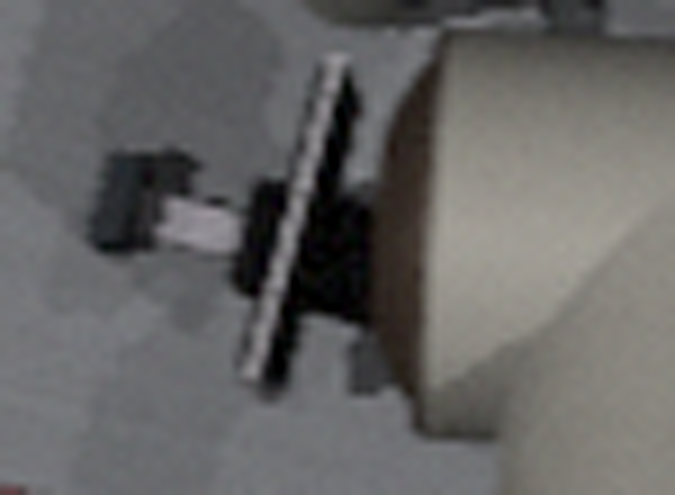

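View pics/scene6.png

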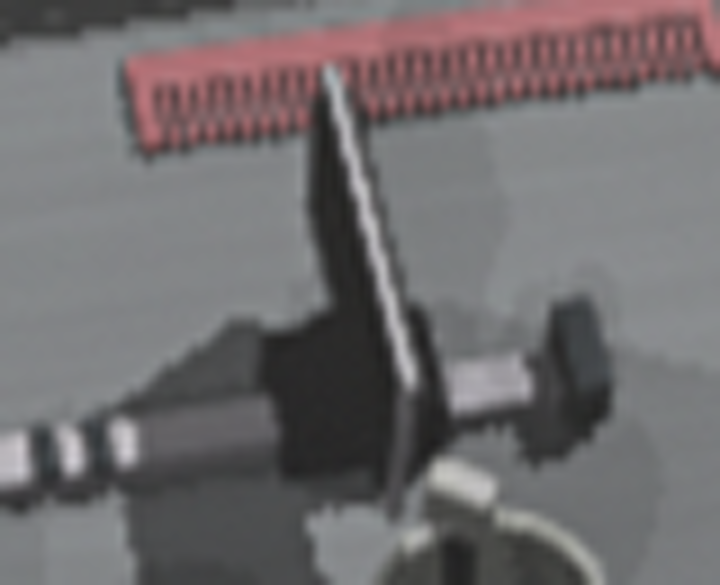

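All views agree that the stop is at about +78, which is on the crest of the first rib (7 mm short) and not clicked in. I'll go back and push the last few millimetres.

```bash
python3 -m jog '[[[-50,0,0,0],[-100,0,0,0],[-150,0,0,0],[-200,0,0,0],[-240,0,20,0]]]' 0; python3 -c "
from h import *
need(-2,45,105)"
```

```text
clock: 9.98
position: [560.8, 49.6, 397.7]
ee_rot: [-0.616, 0.788, 0.001, -0.004]
contact_force: [0.4, 0.3, -0.4]
gripper_width: 0.2
t 9.97 tray xy -1.4 42.0 tip z 224.7 F tray [ 0.28  0.37 -0.41] w 0.2
shift [-3.600e+00 -1.000e-01  1.196e+02] spin 0.0
```

```bash
python3 -m jog '[[[0,0,30,0],[0,0,60,0],[0,0,90,0],[0,0,119,0],[0,0,119,0]]]' 0; python3 -c "
from h import *
need(-2,62,105)"
```

```text
clock: 10.6
position: [559.0, 50.1, 275.9]
ee_rot: [-0.616, 0.787, 0.002, -0.007]
contact_force: [0.2, 0.0, -0.5]
gripper_width: 0.0
t 10.6 tray xy -3.3 42.0 tip z 102.9 F tray [ 0.19  0.08 -0.48] w 0.0
shift [-20.   -1.3  -2.3] spin 0.1
```

```bash
python3 -m jog '[[[-6,-1,-2,0],[-12,-1,-2,0],[-17,-1,-2,0],[-20,-1,-2,0],[-20,-1,-2,0]]]' 0; python3 -c "
from h import *
need(-2,64,105)"
python3 -m jog '[[[-0.5,0,0,0],[-1,0,0,0],[-1.5,0,0,0],[-2,0,0,0],[-2.5,0,0,0]]]' 0; python3 -c "
from h import *
need(-2,66,105)"
```

```text
clock: 11.22
position: [564.9, 69.5, 277.9]
ee_rot: [-0.617, 0.787, 0.002, -0.007]
contact_force: [0.0, -0.4, -0.1]
gripper_width: 0.1
t 11.22 tray xy -2.3 62.3 tip z 104.9 F tray [ 0.11 -0.33 -0.1 ] w 0.1
shift [-1.7 -0.3 -0.1] spin 0.1
clock: 11.85
position: [565.5, 71.9, 277.8]
ee_rot: [-0.617, 0.787, 0.002, -0.007]
contact_force: [0.5, 0.0, 0.6]
gripper_width: -0.4
t 11.85 tray xy -2.3 64.8 tip z 104.8 F tray [0.48 0.15 0.56] w -0.4
shift [-1.2 -0.3 -0.2] spin 0.1
```

```bash
python3 -m jog '[[[-0.5,0,0,0],[-1,0,0,0],[-1.5,0,0,0],[-2,0,0,0],[-2.5,0,0,0]]]' 0; python3 -c "
from h import *
need(-2,66,105)
p,d=arm.get_image('scene'); cv2.imwrite('pics/scene7.png',cv2.resize(p[190:255,320:400],None,fx=9,fy=9,interpolation=cv2.INTER_CUBIC))"
```

```text
clock: 12.48
position: [566.1, 74.5, 277.9]
ee_rot: [-0.617, 0.787, 0.002, -0.007]
contact_force: [0.5, 0.3, 0.1]
gripper_width: -0.3
t 12.47 tray xy -2.3 67.4 tip z 104.9 F tray [0.4  0.44 0.05] w -0.3
shift [ 1.4 -0.3 -0.1] spin 0.1
```

View pics/scene7.png

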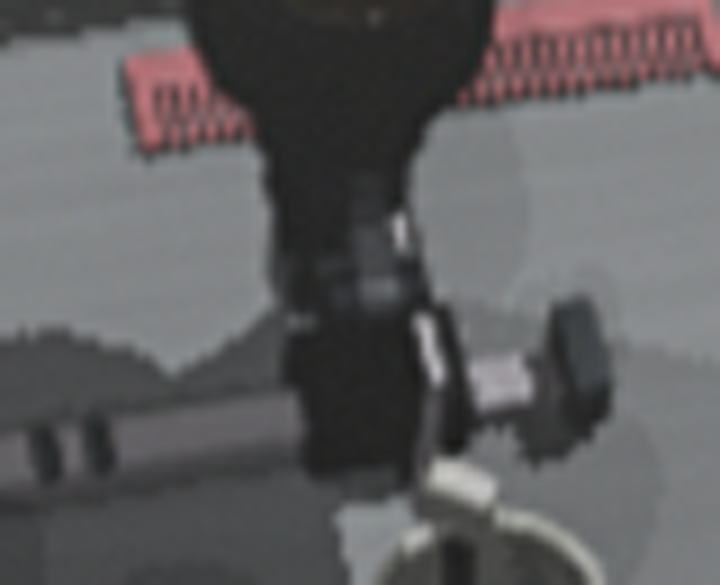

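The plate moved by about 2.6 px (≈6 mm) while the finger felt no force, so the stop jumped ahead by itself. I'll retreat and verify.

```bash
python3 -m jog '[[[5,0,0,0],[12,0,0,0],[20,0,0,0],[28,0,0,0],[28,0,0,0]]]' 0; python3 -m jog '[[[0,0,-25,0],[0,0,-55,0],[0,0,-90,0],[0,0,-115,0],[0,0,-115,0]]]' 0; python3 - <<'E'
from h import *
import pickle
need(0,0,200)
c=arm.camera_params('wrist');pickle.dump(c,open("pics/w8.pkl","wb"))
p,d=arm.get_image('wrist'); cv2.imwrite('pics/wrist8.png',p)
E
python3 -m jog '[[[50,0,0,0],[100,0,-20,0],[150,0,-30,0],[200,0,-30,0],[240,0,-30,0]]]' 0;python3 -m jog '[[[50,0,0,0],[100,0,0,0],[100,0,0,0],[100,0,0,0],[100,0,0,0]]]' 0
python3 - <<'E'
from h import *
need(0,0,200)
for n,r in(("top",(180,340,215,425,3.7)),("scene",(170,320,220,440,3.6))):
    p,d=arm.get_image(n); a,b,e,f,k=r
    cv2.imwrite(f"pics/{n}8.png",cv2.resize(p[a:b,e:f],None,fx=k,fy=k,interpolation=cv2.INTER_CUBIC))
E
```

```text
clock: 13.15
position: [559.2, 46.6, 278.1]
ee_rot: [-0.616, 0.788, 0.002, -0.007]
contact_force: [-0.5, 1.0, -0.1]
gripper_width: 0.1
clock: 13.78
position: [561.0, 47.4, 395.4]
ee_rot: [-0.616, 0.788, 0.001, -0.004]
contact_force: [-0.2, -0.1, -0.3]
gripper_width: -0.1
t 13.78 tray xy -0.6 39.9 tip z 222.4 F tray [-0.17 -0.15 -0.34] w -0.1
shift [39.8 -0.7 22.7] spin 0.1
clock: 14.45
position: [502.3, -187.1, 423.9]
ee_rot: [-0.616, 0.788, 0.003, -0.007]
contact_force: [0.2, -0.6, -0.2]
gripper_width: -0.2
clock: 15.08
position: [478.4, -283.2, 424.2]
ee_rot: [-0.616, 0.787, 0.003, -0.007]
contact_force: [1.2, -0.7, 0.1]
gripper_width: -0.0
t 15.07 tray xy -0.8 -300.9 tip z 251.2 F tray [ 1.32 -0.39  0.08] w -0.0
shift [-301.2   -2.1   49. ] spin 0.1
```

View pics/wrist8.png

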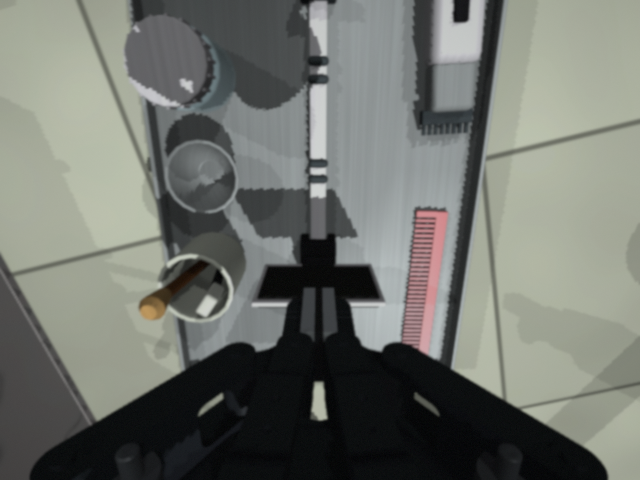

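View pics/top8.png

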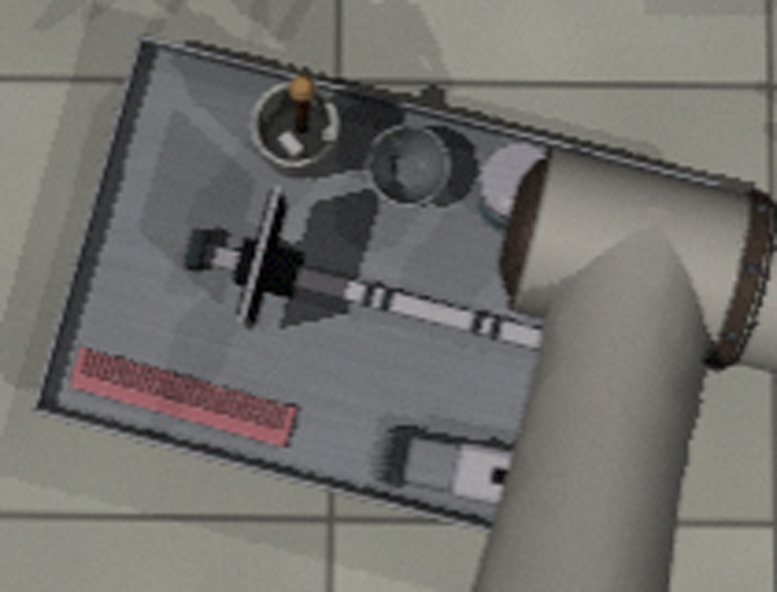

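View pics/scene8.png

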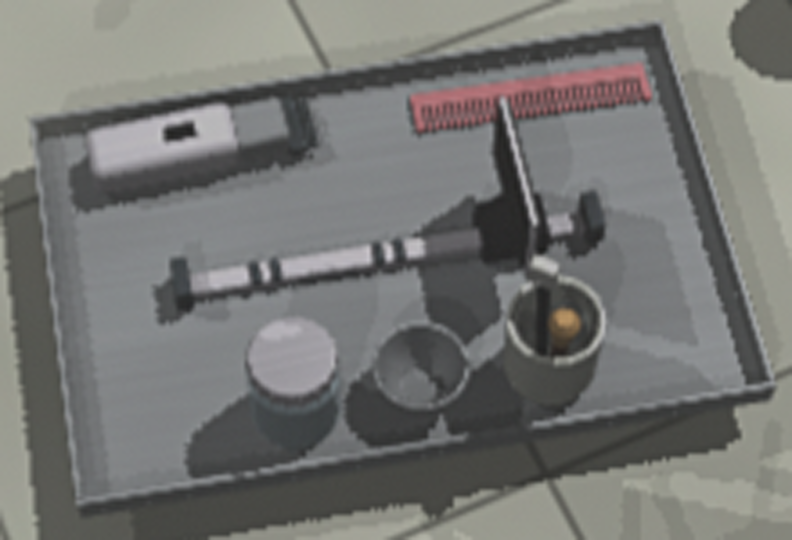

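```bash
python3 - <<'E'
from h import *
import pickle
top=lambda l:np.array(l,float)/3.7+[215-.365,180-.365]
sc=lambda l:np.array(l,float)/3.6+[220-.36,170-.36]
def sh(n,cam,px,z,c=None):
    d=ray(cam,px,z,c)[:,:2]-Cn; print(n,np.c_[d@ex,d@ey].round(1).tolist())
sh("top after","top",top([[279,187],[248,326]]),138)
sh("scene after","scene",sc([[503,99],[534,238]]),138)
sh("ribs top","top",top([[377,296],[486,323]]),48)
c=pickle.load(open("pics/w8.pkl","rb"))
sh("wrist ribs","wrist",[[318,171.5],[318,69.5]],48,c)
sh("wrist plate","wrist",[[318,303.5]],138,c); sh("wrist shoe","wrist",[[318,235.5]],44,c)
for n,cc in(("w4","pics/wrist4.png"),("w8","pics/wrist8.png")): 
    p=cv2.imread(cc); globals()[n]=cv2.resize(p[150:320,240:400],None,fx=2.4,fy=3,interpolation=cv2.INTER_CUBIC)
cv2.imwrite("pics/cmp.png",np.hstack([w4,w8]))
E
```

```text
top after [[47.6, 86.4], [-54.0, 81.6]]
scene after [[-50.8, 87.0], [56.0, 84.0]]
ribs top [[-1.2, 2.8], [-0.3, -81.9]]
wrist ribs [[-2.4, 2.1], [-2.2, -82.7]]
wrist plate [[-2.0, 86.6]]
wrist shoe [[-2.5, 64.8]]
```

View pics/cmp.png

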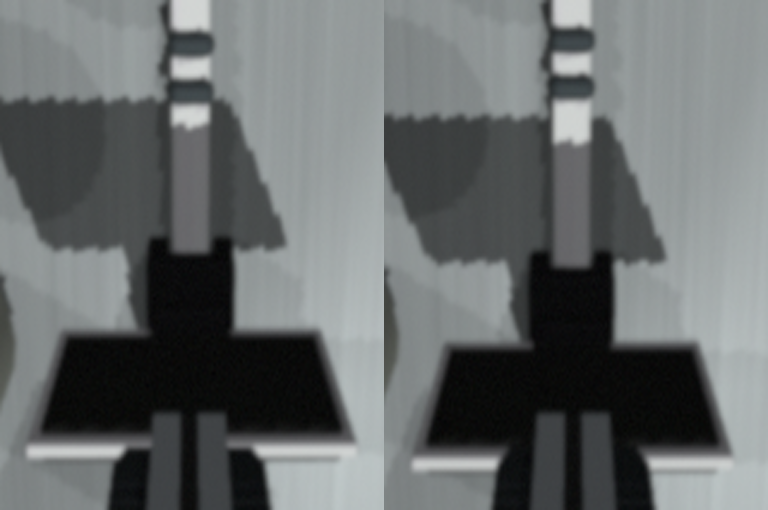

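The stop is at +84.5 to 85.7 relative to the ribs, so it is in the left catch. It went there without any push, the tray corners are where they were, and the hand is clear.

```bash
python3 -c "
from bench import arm
print(arm.job_done())"
```

```text
the job is handed in; nothing more can be done
None
```

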